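# Fetch the reference board from behind the bottles for the microscope

### The job

The reference board stands in the bench organiser, hemmed in by a squeeze bottle, a pump bottle and a spray can. First move all three aside and stand them on the grey side tray, then take the board out and lay it flat and square inside the frame on the microscope's pulled-out carriage, and then stand each container back upright on the very pad it came from. Set everything down gently rather than dropping it, and do not disturb the small jar, the tin and the tape roll.

Things in the scene. Friction and masses are not known exactly. Their poses are not given: they have to be found in the camera images.
- squeeze_bottle: loose, 150 mm tall, about 0.12 kg: white round body 46 mm diameter up to 82 mm, cone to 94 mm, then a red straight round cap 28 mm diameter from 94 to 128 mm (grip it with the fingertips above 94 mm, TCP near 115 mm), thin red nozzle to 150 mm. Origin: centre of its underside, z up along its axis. Starts on one of the three pads, which is its own place
- pump_bottle: loose alcohol dispenser bottle, 135 mm tall, about 0.15 kg: straight round pale grey body 48 mm diameter up to 112 mm (grip at about 103 mm), black lid 42 mm diameter to 120 mm, steel stem and dish 34 mm diameter to 135 mm. Origin: centre of its underside, z up. Its own place is the pad it starts on
- spray_can: loose aluminium spray can, 138 mm tall, about 0.13 kg: straight round body 45 mm diameter with a grey band, up to 118 mm (grip at about 105 mm), shoulder to 125 mm, white spray button 18 mm diameter to 138 mm. Origin: centre of its underside, z up. Its own place is the pad it starts on
- sample: the reference board: green circuit board with a few parts on an aluminium block 36 mm (its x) by 54 mm (its y) by 22 mm high; parts reach 29 mm; about 0.13 kg. Grip the block across its 54 mm (closing along its y), fingertips 5 mm or more above its underside. Origin: centre of its underside, z up. Starts flat in the organiser behind the containers, within 0.1 rad of its yaw
- organiser: fixed black tray, 165 mm (x) by 250 (y), floor 6 mm above the bench, rim 12, rear (+x) wall 40 high. Origin: centre of underside. Three flush round grey pads, 54 mm diameter, at (x, y) mm (-18, 58), (-46, 0), (-18, -58): one container within 3 mm of each centre, which one varies. The board lies near (4, 0). Fixed tool tubes 36 mm diameter at (58, 102), (58, -102), up to 155 high with tools
- side_tray: fixed empty grey tray to the left of the organiser where the containers are set aside: 250 mm (its x) by 120 mm (its y), rim 14 mm high, floor top 3 mm above the bench, walls 3 mm. Origin: centre of its underside. The three fit in a row along its x, 75 mm apart
- microscope: fixed video microscope right of the organiser, carriage pulled out. Origin: on the bench below the frame's centre. Frame of aluminium strips, inside 56 mm (x) by 74 (y), strips 6 wide, 4 high, on a plate whose top is 30 mm above the bench; the board's 54 mm length goes along y, either way round. Lens ring light 80 mm diameter, from 125 mm up, at y = -215; column at y = -315, up to 350 mm high
- flux_jar: loose small amber jar with black lid, 36 mm diameter, 35 mm high, in the organiser's front left corner near (-56, +100) mm; not to be disturbed. Origin: centre of its underside
- tip_tin: loose small steel tin with brass filling, 36 mm diameter, 26 mm high, in the organiser's front right corner near (-56, -100) mm; not to be disturbed. Origin: centre of its underside
- tape_roll: loose amber tape roll lying flat on the bench between robot and organiser, 72 mm outside diameter, 19 mm high; not to be disturbed. Origin: centre of its underside
Things that resemble listed ones, but are neither listed nor needed, are in the scene too. What is shaped like the squeeze_bottle but blue is not meant.

How it is judged:
On the way, in this order (a step that is already met when the one before it is completed fails the run):
1. the squeeze bottle, the pump bottle and the spray can all stand upright on the side tray, let go (x of squeeze_bottle in the frame of side_tray between -0.115 and 0.115 m and y of squeeze_bottle in the frame of side_tray between -0.05 and 0.05 m and height (world z) of each of squeeze_bottle, pump_bottle, spray_can below 0.012 m and angle between each of squeeze_bottle, pump_bottle, spray_can's own z axis and vertical below 0.12 rad and contact force between the fingers and squeeze_bottle below 0.05 N and linear speed of each of squeeze_bottle, pump_bottle, spray_can below 0.03 m/s and x of pump_bottle in the frame of side_tray between -0.115 and 0.115 m and y of pump_bottle in the frame of side_tray between -0.05 and 0.05 m and contact force between the fingers and pump_bottle below 0.05 N and x of spray_can in the frame of side_tray between -0.115 and 0.115 m and y of spray_can in the frame of side_tray between -0.05 and 0.05 m and contact force between the fingers and spray_can below 0.05 N), for 0.2 s.
2. the reference board lies in the carriage's frame, let go, while all three containers still stand on the side tray (all of step 1 and x of sample in the frame of microscope between -0.012 and 0.012 m and y of sample in the frame of microscope between -0.012 and 0.012 m and z of sample in the frame of microscope between 0.027 and 0.0335 m and angle between sample's own z axis and vertical below 0.1 rad and angle between the y axis of sample and the y axis of microscope, either way round below 0.3 rad and contact force between the fingers and sample below 0.05 N and linear speed of sample below 0.03 m/s), for 0.2 s.
At the end, for the whole second after the job is handed in: The reference board lies flat inside the carriage's frame (centre within 12 mm of the frame's centre in x and y, underside on the carriage plate, within 0.3 rad of square), and each of the three containers stands upright within 15 mm of the place it started from; all are let go and at rest (x of sample in the frame of microscope between -0.012 and 0.012 m and y of sample in the frame of microscope between -0.012 and 0.012 m and z of sample in the frame of microscope between 0.027 and 0.0335 m and angle between each of sample, squeeze_bottle, pump_bottle, spray_can's own z axis and vertical below 0.1 rad and angle between the y axis of sample and the y axis of microscope, either way round below 0.3 rad and contact force between the fingers and sample below 0.05 N and linear speed of each of sample, squeeze_bottle, pump_bottle, spray_can below 0.03 m/s and distance of each of squeeze_bottle, pump_bottle, spray_can from where it was at the start of the episode below 0.015 m and contact force between the fingers and squeeze_bottle below 0.05 N and contact force between the fingers and pump_bottle below 0.05 N and contact force between the fingers and spray_can below 0.05 N); the robot touches nothing.
It fails at once if a container is knocked over (tipped more than about 35 degrees) (angle between any of squeeze_bottle, pump_bottle, spray_can's own z axis and vertical above 0.6 rad).
It fails at once if a container or the board is let go in the air, more than about 25 mm above where it could stand ((height (world z) of squeeze_bottle above 0.031 m and contact force between anything else and squeeze_bottle below 0.02 N) or (height (world z) of pump_bottle above 0.031 m and contact force between anything else and pump_bottle below 0.02 N) or (height (world z) of spray_can above 0.031 m and contact force between anything else and spray_can below 0.02 N) or (height (world z) of sample above 0.055 m and contact force between anything else and sample below 0.02 N)).
It fails at once if the jar, the tin or the tape roll is moved more than 20 mm or tipped (distance of any of flux_jar, tip_tin, tape_roll from where it was at the start of the episode above 0.02 m or angle between any of flux_jar, tip_tin, tape_roll's own z axis and vertical above 0.5 rad).
It also fails if it takes over 150 s, if anything falls off the work surface, if the arm or the gripper's body presses on something with over 40 N, if the wrist force passes 120 N, or if a joint passes its speed limit or range.

### The arm

A 7-joint arm with a two-finger parallel gripper is mounted at the origin on the work surface. World frame = base frame: x ahead of the robot, y to its left, z up, the work surface at z = 0. Lengths are in m, angles in rad, forces in N, time in s.
With the tool pointing down it reaches from about 0.35 to 0.9 m from the base axis. Payload 8.1 kg.
Tool frame: the origin (TCP) lies between the finger pads, 19 mm behind the fingertips; this is the grasp point; z points along the fingers, y is the line along which they close (so a half turn about z gives the same grasp; the last joint's range is limited). The gripper opens to 92 mm and grips with 3 to 60 N. Pads are 19 mm wide; open, the fingers measure 130 mm over their backs; the gripper's body (75 mm by 190 mm) begins 47 mm behind the grasp point.
Start: joints at [-1.293, 0.434, 0.025, 1.573, -0.012, 1.134, -0.075], TCP at [0.232, 0.58, 0.246] pointing down, gripper open.
Joint ranges: [-2.62, 2.62], [-0.44, 2.09], [-1.27, 1.32], [0.08, 2.57], [-1.32, 4.46], [0.12, 2], [-2.74, 2.74]. Speed limits (rad/s): [2.22, 2.22, 3.01, 3.01, 3.14, 3.14, 3.14].

### API

Orientations are given as a rotation vector (axis times angle).
In Python, from cell import telemetry, vision, job gives the robot as it stands. The module is installed in compiled form; this text tells all that it offers.
- The arm moves only by the shell command python3 -m creep 'ROWS' [FORCE]. ROWS is text: rows parted by semicolons, each of 7 numbers parted by spaces: the finger opening in cm, from 0 to 9.18, then the shift along the tool's x, y, z in cm, then the turn, a rotation vector about the tool's x, y, z in degrees. A call has 1 to 5 rows; each row is the pose to reach, as a shift and turn from the pose commanded when the call began, along the tool's axes at that moment; what a row does not reach only later rows make up. A row lasts 1/8 s, in which the tool goes at most 62.5 mm and 10.7 degrees, less where a joint would pass 70% of its speed; a pose out of reach is approached as far as the arm can. A call with a gripper value outside its range is refused whole. The fingers move at their own pace and stop on an object; FORCE is the grip in N (left out, the last holds). Time passes only in rows, so rows that repeat a pose let the fingers close. It gives the time, the measured TCP pose, the force, the opening and the grip force at its end, in the units of the state.
- telemetry.observe(): the state, without advancing time (a new reading comes with each control period).
- vision.get_image(name): name is "scene" or "top" or "wrist"; returns the picture (384x512x3 uint8, red, green, blue); there is no depth.
- vision.camera_info(name): a dict with "fov_y" (degrees; the focal length in pixels is half the picture's height over the tangent of half this angle, whatever the lens; pixels are square), "cx", "cy" (the principal point, pixels), "extrinsics" (4x4, takes a point from camera to world coordinates). Camera axes: x right, y down, z forward; pixel columns grow to the right and rows downward; lengths in m; the calibration is good to about 2 mm. A picture is of the moment at which its call begins: read the wrist's pose just before it. camera_info takes no time and is no camera call; for the wrist camera it gives the pose at the moment of the call.
- job.sign_off(): hands the job in; it is judged then, once.
The state is a dict: "clock": time; "joints": joint angles; "dq": joint speeds; "joint_efforts": joint torques, N m; "position": TCP position; "ee_rot": TCP orientation; "force": force on the tool from outside, world axes, zero at the start; "ft_torque": the same for the moment, N m; "width": opening from 0.0 (shut) to 1.0 (fully open); "gripper_force": force on a finger pad.
Only numpy, scipy, OpenCV 4.12 (cv2) and the standard library are available. Lean on these libraries where they do the work, as an engineer would, in place of code of your own. Each camera call takes 0.05 s, during which the arm holds its last target. There are 200 camera calls.

## Working session

There is one attempt and no reset: what is moved stays moved. The work goes in short steps, Python scripts to look and compute and a shell command to move; the robot and the scene stay as the last step left them, time stands still between calls to the robot, and variables do not carry over. Pictures are saved under pics/ and viewed, at most 14 in all, crops included, and the job is handed in when it is done.

```bash
mkdir -p pics; cat > h.py <<'E'
import numpy as np, cv2
from scipy.spatial.transform import Rotation as R
from cell import telemetry, vision, job
def grab(n,f):
    c=vision.camera_info(n); im=vision.get_image(n); cv2.imwrite('pics/'+f,im[:,:,::-1]); np.save('pics/'+f+'.npy',np.array([c],dtype=object),allow_pickle=True); return im,c
def ray(c,u,v):
    f=192/np.tan(np.radians(c['fov_y'])/2); T=np.array(c['extrinsics'])
    d=T[:3,:3]@np.array([(u-c['cx'])/f,(v-c['cy'])/f,1]); return T[:3,3],d
def onz(c,u,v,z):
    o,d=ray(c,u,v); return o+d*(z-o[2])/d[2]
def proj(c,p):
    f=192/np.tan(np.radians(c['fov_y'])/2); T=np.array(c['extrinsics'])
    q=T[:3,:3].T@(np.array(p)-T[:3,3]); return c['cx']+f*q[0]/q[2],c['cy']+f*q[1]/q[2]
def cross(a,b):  # two rays (o,d)
    A=np.stack([a[1],-b[1]],1); s=np.linalg.lstsq(A,b[0]-a[0],rcond=None)[0]
    p=a[0]+s[0]*a[1];q=b[0]+s[1]*b[1]; return (p+q)/2,np.linalg.norm(p-q)
def load(f): return cv2.imread('pics/'+f)[:,:,::-1],np.load('pics/'+f+'.npy',allow_pickle=True)[0]
E
python3 - <<'E'
from h import *
np.set_printoptions(precision=4,suppress=True)
for n in ('scene','top'):
    im,c=grab(n,n+'0.png'); print(n,c)
s=telemetry.observe(); print(s['position'],s['ee_rot'],s['clock'],R.from_rotvec(s['ee_rot']).as_matrix())
a=cv2.imread('pics/scene0.png');b=cv2.imread('pics/top0.png')
E
```

```text
scene {'fov_y': 56.02591510977306, 'cx': 251.9026525502935, 'cy': 192.51348684746674, 'extrinsics': array([[-0.8415,  0.3507, -0.411 ,  0.8759],
       [ 0.5401,  0.5672, -0.6217,  0.5499],
       [ 0.0151, -0.7452, -0.6667,  0.6136],
       [ 0.    ,  0.    ,  0.    ,  1.    ]])}
top {'fov_y': 45.81572755719977, 'cx': 250.92691204952638, 'cy': 189.80632230603246, 'extrinsics': array([[ 0.0129, -0.9963,  0.0844,  0.442 ],
       [-0.9999, -0.0137, -0.0089,  0.0043],
       [ 0.01  , -0.0843, -0.9964,  1.0271],
       [ 0.    ,  0.    ,  0.    ,  1.    ]])}
[0.2322 0.5798 0.2448] [-0.5946 -3.0847  0.0022] 0.1 [[-0.9283  0.3717 -0.0003]
 [ 0.3717  0.9283 -0.0014]
 [-0.0002 -0.0014 -1.    ]]
```

View pics/scene0.png

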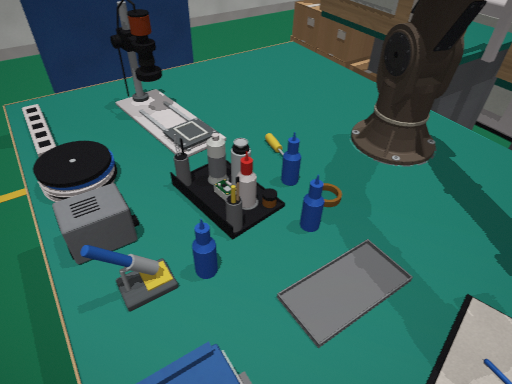

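View pics/top0.png

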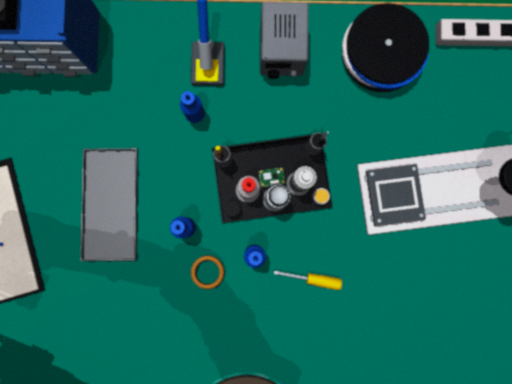

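The scene view shows the organiser with the squeeze bottle (red, 247,165) at its left, the pump bottle (black lid, 240,148) in front centre and the can (216,145) at right. In the top view they are at (248,186), (278,197) and (304,178), with the board at (271,177), the tray at (110,205) and the frame at (397,195).

```bash
python3 - <<'E'
from h import *
np.set_printoptions(precision=4,suppress=True)
im,c=load('top0.png')
for n,u,v,z in [('sq',248,184,.15),('pump',279,196,.13),('can',305,177,.14),('board',271,176,.03),('tray',110,205,.003),('frame',397,195,.034),('jar',235,209,.035),('tin',321,196,.026),('tape',207,271,.02),('blue1',181,227,.12),('blue2',255,257,.12),('tubeL',220,152,.1),('tubeR',318,139,.1)]: print(n,onz(c,u,v,z))
for q in [(215,147),(325,134),(331,208),(222,222)]: print('org',onz(c,*q,.012))
for q in [(83,150),(136,149),(136,261),(82,260)]: print('tray',onz(c,*q,.014))
for q in [(376,183),(412,179),(418,206),(381,211)]: print('frame',onz(c,*q,.034))
w=vision.camera_info('wrist');s=telemetry.observe();T=np.eye(4);T[:3,:3]=R.from_rotvec(s['ee_rot']).as_matrix();T[:3,3]=s['position']
print(w['fov_y'],w['cx'],w['cy']);print(np.linalg.inv(T)@w['extrinsics'])
E
```

```text
sq [0.5275 0.0022 0.15  ]
pump [ 0.5065 -0.0595  0.13  ]
can [ 0.5439 -0.1097  0.14  ]
board [ 0.5577 -0.0486  0.03  ]
tray [0.4901 0.3115 0.003 ]
frame [ 0.5191 -0.3259  0.034 ]
jar [0.4835 0.0296 0.035 ]
tin [ 0.5152 -0.1599  0.026 ]
tape [0.3476 0.0891 0.02  ]
blue1 [0.4428 0.1341 0.12  ]
blue2 [ 0.3855 -0.0136  0.12  ]
tubeL [0.5979 0.0607 0.1   ]
tubeR [ 0.628  -0.1415  0.1   ]
org [0.6239 0.0776 0.012 ]
org [ 0.6574 -0.1713  0.012 ]
org [ 0.4896 -0.1846  0.012 ]
org [0.4552 0.0587 0.012 ]
tray [0.6124 0.3735 0.014 ]
tray [0.6164 0.2549 0.014 ]
tray [0.367  0.2463 0.014 ]
tray [0.3677 0.3649 0.014 ]
frame [ 0.545  -0.2799  0.034 ]
frame [ 0.555  -0.3596  0.034 ]
frame [ 0.4955 -0.3718  0.034 ]
frame [ 0.4835 -0.2902  0.034 ]
67.03705532366051 261.0646502202001 193.87116603211342
[[-0.0011 -0.9663 -0.2573  0.0697]
 [ 1.     -0.0016  0.0015 -0.0009]
 [-0.0019 -0.2573  0.9663 -0.1392]
 [ 0.      0.      0.      1.    ]]
```

```bash
python3 -m creep '9 0 0 -6 0 0 0; 9 -51.5 -48.3 -10.5 0 0 -29.5; 9 -51.5 -48.3 -10.5 0 0 -29.5; 9 -51.5 -48.3 -10.5 0 0 -29.5; 9 -51.5 -48.3 -10.5 0 0 -29.5' 20
cat >> h.py <<'E'
def go(x,y,z,yaw=None,z0=None):
    """print creep shift (cm) and turn (deg) from commanded ~ measured pose to world TCP xyz with tool y axis at angle yaw (rad) from world +y, tool down"""
    s=telemetry.observe(); M=R.from_rotvec(s['ee_rot']).as_matrix()
    d=M.T@(np.array([x,y,z])-s['position'])*100
    if yaw is None: t=np.zeros(3)
    else:
        best=None
        for k in (0,np.pi):
            a=yaw+k; G=np.array([[-np.cos(a),-np.sin(a),0],[-np.sin(a),np.cos(a),0],[0,0,-1.]])
            r=R.from_matrix(M.T@G).as_rotvec(degrees=True)
            if best is None or np.linalg.norm(r)<np.linalg.norm(best): best=r
        t=best
    print('at',np.round(s['position'],4),'t',round(s['clock'],2),'w',round(s['width']*9.18,2),'gf',s['gripper_force'],'q1,q7',np.round(s['joints'][[0,6]] if hasattr(s['joints'],'shape') else [s['joints'][0],s['joints'][6]],2))
    print('-> shift',np.round(d,2),'turn',np.round(t,1))
E
python3 -c "
from h import *
go(.53,-.06,.35,.134)"
```

```text
clock: 0.72
position: [0.3384, 0.3519, 0.3213]
ee_rot: [0.213, -3.134, 0.0]
force: [0.7, 0.5, 0.6]
width: 0.979
gripper_force: 0.0
at [0.3384 0.3519 0.3213] t 0.72 w 8.98 gf 0.0 q1,q7 [-0.93  0.8 ]
-> shift [-13.4  -43.41  -2.86] turn [-0.  -0.   0.1]
```

```bash
python3 -m creep '9 -13.4 -43.4 -2.9 0 0 0; 9 -13.4 -43.4 -2.9 0 0 0; 9 -13.4 -43.4 -2.9 0 0 0;9 -13.4 -43.4 -2.9 0 0 0;9 -13.4 -43.4 -2.9 0 0 0' >/dev/null
python3 -c "
from h import *
go(.53,-.06,.35,.134)"
```

```text
at [0.4691 0.0692 0.3415] t 1.35 w 9.03 gf 0.0 q1,q7 [-0.52  1.49]
-> shift [ -4.3  -13.62  -0.86] turn [0. 0. 0.]
```

```bash
python3 -m creep '9 -4.3 -13.6 -.9 0 0 0;9 -4.3 -13.6 -.9 0 0 0;9 -4.3 -13.6 -.9 0 0 0;9 -4.3 -13.6 -.9 0 0 0' >/dev/null
python3 -c "
from h import *
im,c=grab('wrist','w1.png')
go(.53,-.06,.35,.134)"
```

```text
at [ 0.5293 -0.0577  0.3499] t 1.9 w 9.0 gf 0.0 q1,q7 [-0.32  1.81]
-> shift [-0.04 -0.24 -0.01] turn [ 0.  -0.1 -0. ]
```

View pics/w1.png

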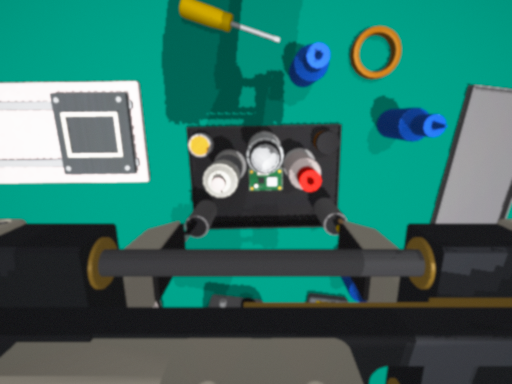

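The wrist view shows the can's button (218,181), the pump's dish (265,156), the red cap (310,180), the board (266,181), and the frame (90,134).

```bash
python3 -m creep '9 6 0 0 0 0 0;9 8 0 0 0 0 0;9 8 0 0 0 0 0;9 8 0 0 0 0 0' >/dev/null
python3 -c "
from h import *
im,c=grab('wrist','w2.png')
go(.53,-.06,.35,.134)
a=cv2.imread('pics/w1.png')[110:230,170:350];b=im[:,:,::-1]
b=b[170:300,170:350]
r=lambda x:cv2.resize(x,None,fx=4,fy=4,interpolation=cv2.INTER_CUBIC)
cv2.imwrite('pics/c1.png',r(a));cv2.imwrite('pics/c2.png',r(b))"
```

```text
at [ 0.451  -0.0675  0.3504] t 2.45 w 9.02 gf 0.0 q1,q7 [-0.34  1.77]
-> shift [-7.93 -0.33  0.04] turn [0.  0.  0.1]
```

View pics/c1.png

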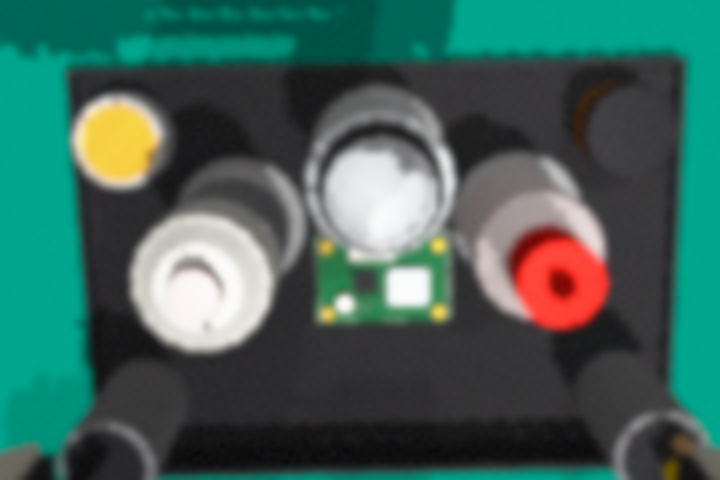

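View pics/c2.png

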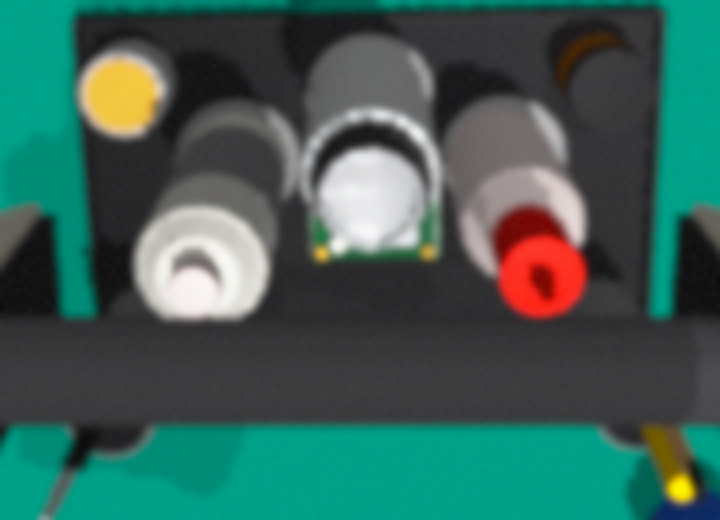

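```bash
cat > m.py <<'E'
from h import *
np.set_printoptions(precision=4,suppress=True)
def blob(im,lo,hi,box):
    h=cv2.cvtColor(im,cv2.COLOR_RGB2HSV);m=cv2.inRange(h,lo,hi);k=np.zeros_like(m);x0,y0,x1,y1=box;k[y0:y1,x0:x1]=m[y0:y1,x0:x1]
    cs,_=cv2.findContours(k,cv2.RETR_EXTERNAL,cv2.CHAIN_APPROX_NONE); return max(cs,key=cv2.contourArea)
E
python3 - <<'E'
from m import *
(a,ca),(b,cb)=load('w1.png'),load('w2.png')
P=lambda x,y:(170+x/4,110+y/4); Q=lambda x,y:(170+x/4,170+y/4)
for n,p,q in [('cap top',P(562,283),Q(542,275)),('can rim',P(203,282),Q(202,269)),('button',P(193,292),Q(193,290)),('dish',P(381,199),Q(370,198)),('tin',P(120,140),Q(122,95))]:
    print(n,cross(ray(ca,*p),ray(cb,*q)))
for im,c,box,o in ((a,ca,(200,120,350,230),P),(b,cb,(200,180,350,300),Q)):
    k=blob(im,(0,150,210),(6,255,255),box); print('bright red',cv2.minEnclosingCircle(k))
# organiser corners at rim height
for p in [(72,72),(683,62),]: print('org w1',onz(ca,*P(*p),.012))
for p in [(78,15),(662,10)]: print('org w2',onz(cb,*Q(*p),.012))
# frame
for im,c in ((a,ca),(b,cb)):
    g=cv2.cvtColor(im,cv2.COLOR_RGB2GRAY); h=cv2.cvtColor(im,cv2.COLOR_RGB2HSV)
    m=((g<120)&(h[:,:,1]<80)).astype(np.uint8)*255
    cs,hi=cv2.findContours(m,cv2.RETR_CCOMP,cv2.CHAIN_APPROX_NONE)
    for k in cs:
        r=cv2.minAreaRect(k)
        if 800<r[1][0]*r[1][1]<9000 and r[0][0]<160 and cv2.contourArea(k)>600:
            q=np.array([onz(c,*x,.034) for x in cv2.boxPoints(r)]); print(r,q.mean(0),np.linalg.norm(q[1]-q[0]),np.linalg.norm(q[2]-q[1]),q[1]-q[0])
E
```

```text
cap top (array([0.5294, 0.0032, 0.1331]), np.float64(0.00010233581141458455))
can rim (array([ 0.5451, -0.1094,  0.1271]), np.float64(0.0002801906130526468))
button (array([ 0.544 , -0.1099,  0.1463]), np.float64(0.00014522217399014158))
dish (array([ 0.5108, -0.0568,  0.1314]), np.float64(0.0004971371681659385))
tin (array([ 0.5144, -0.1566,  0.0374]), np.float64(0.000703476665578019))
bright red ((310.0, 180.5), 11.10190200805664)
bright red ((305.0625, 238.3125), 10.203117370605469)
org w1 [ 0.4929 -0.1823  0.012 ]
org w1 [0.4573 0.0602 0.012 ]
org w2 [ 0.4898 -0.1825  0.012 ]
org w2 [0.4549 0.0594 0.012 ]
((91.0, 134.5), (33.0, 48.0), 90.0) [ 0.5208 -0.3245  0.034 ] 0.07281504817050205 0.05029986094066466 [-0.0094  0.0722  0.    ]
((94.90021514892578, 132.5109100341797), (78.42340087890625, 80.93207550048828), 88.9583740234375) [ 0.5187 -0.3186  0.034 ] 0.12053383981471842 0.11859705840371933 [-0.0177  0.1192  0.    ]
((90.99999237060547, 134.5), (67.99998474121094, 50.99999237060547), 0.0) [ 0.5213 -0.3245  0.034 ] 0.07834699721038012 0.10236436936073046 [-0.0783  0.0039  0.    ]
((96.5, 183.5), (29.0, 45.0), 90.0) [ 0.5212 -0.3248  0.034 ] 0.07142364582476561 0.04828168065915307 [-0.0096  0.0708  0.    ]
((99.54241943359375, 180.526611328125), (73.0551528930664, 77.19244384765625), 88.40885925292969) [ 0.5173 -0.3199  0.034 ] 0.12029800231176682 0.12026588335552857 [-0.0194  0.1187  0.    ]
((96.5, 183.0), (65.0, 46.0), -0.0) [ 0.5208 -0.3248  0.034 ] 0.07705978301507742 0.10233647111290381 [-0.077  0.003  0.   ]
```

```bash
python3 -c "
from h import *
go(.5295,.0035,.20,-1.77)"
```

```text
at [ 0.451  -0.0675  0.3504] t 2.45 w 9.02 gf 0.0 q1,q7 [-0.34  1.77]
-> shift [-8.73  5.97 15.04] turn [ -0.    0.  -70.8]
```

```bash
sed -i 's/for k in (0,np.pi):/for k in (0,):/' h.py
python3 -m creep '6 -8.7 6 4 0 0 10;6 -8.7 6 4 0 0 20;6 -8.7 6 4 0 0 30;6 -8.7 6 4 0 0 40;6 -8.7 6 4 0 0 50'|grep pos
python3 -m creep '6 0 0 0 0 0 10;6 0 0 0 0 0 20;6 0 0 0 0 0 30;6 0 0 0 0 0 40;6 0 0 0 0 0 50'|grep pos
python3 -c "
from h import *
go(.5295,.0035,.20,-1.77)"
```

```text
position: [0.5292, 0.0032, 0.3097]
position: [0.5292, 0.0032, 0.3099]
at [0.5292 0.0032 0.3099] t 3.7 w 5.93 gf 0.0 q1,q7 [-0.6   0.02]
-> shift [ 0.04  0.03 10.99] turn [-0.   0.   8.8]
```

```bash

python3 -m creep '5.5 0 0 6 0 0 8.8;5.5 0 0 12 0 0 8.8;5.5 0 0 16 0 0 8.8;5.5 0 0 18.8 0 0 8.8;5.5 0 0 18.8 0 0 8.8'
python3 -c "
from h import *
im,c=grab('wrist','w3.png')
go(.5295,.0035,.121,-1.77)"
```

```text
clock: 4.32
position: [0.5276, 0.0028, 0.1202]
ee_rot: [-2.424, -1.995, 0.007]
force: [0.9, -0.7, 0.4]
width: 0.597
gripper_force: 0.0
at [0.5286 0.0026 0.1218] t 4.38 w 5.5 gf 0.0 q1,q7 [-0.52  0.04]
-> shift [0.1  0.07 0.08] turn [-0.1  0.1  0.3]
```

View pics/w3.png

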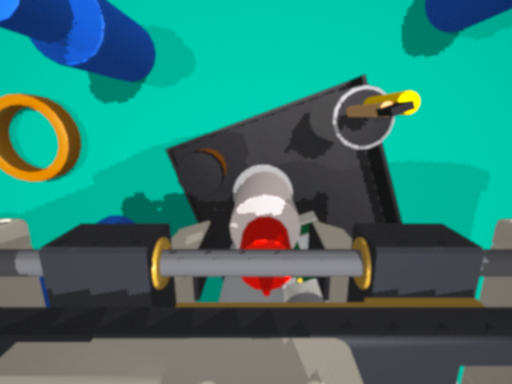

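The wrist view shows the red cap (266,255) centred between the fingers (175 and 355). I close on it and lift.

```bash

python3 -m creep '2 0 0 0 0 0 0;2 0 0 0 0 0 0;2 0 0 0 0 0 0;2 0 0 0 0 0 0;2 0 0 0 0 0 0' 20
python3 -m creep '2 0 0 -3 0 0 0;2 0 0 -8 0 0 0;2 0 0 -14 0 0 0;2 0 0 -20 0 0 0;2 0 0 -20 0 0 0' 
python3 -c "
from h import *
go(.566,.3125,.32,-1.77)"
```

```text
clock: 5.0
position: [0.529, 0.0025, 0.1229]
ee_rot: [2.426, 1.995, 0.002]
force: [0.7, -0.4, 6.9]
width: 0.302
gripper_force: 20.0
clock: 5.62
position: [0.5305, 0.002, 0.3265]
ee_rot: [2.424, 1.993, 0.011]
force: [0.3, -1.0, -2.5]
width: 0.3
gripper_force: 20.0
at [0.5305 0.002  0.3265] t 5.62 w 2.76 gf 19.99069333076477 q1,q7 [-0.64 -0.12]
-> shift [31.15 -2.52  0.72] turn [ 0.4 -0.2  0.3]
```

```bash

python3 -m creep '2 4 -.3 0 0 0 0;2 9 -.8 0 0 0 0;2 15 -1.3 0 0 0 0;2 21 -1.7 0 0 0 0;2 26 -2.1 0 0 0 0' >/dev/null
python3 -c "
from h import *
go(.566,.3125,.14,-1.77)"
```

```text
at [0.5571 0.2641 0.3204] t 6.25 w 2.75 gf 19.98986452817917 q1,q7 [-0.92 -0.51]
-> shift [ 4.940e+00 -1.000e-02  1.803e+01] turn [-0.1  0.1  0.4]
```

```bash

python3 -m creep '2 3 0 0 0 0 0;2 4.9 0 4 0 0 0;2 4.9 0 10 0 0 0;2 4.9 0 15 0 0 0;2 4.9 0 17.5 0 0 0' >/dev/null
python3 -m creep '2 0 0 0 0 0 0;2 0 0 0 0 0 0'
python3 -c "
from h import *
go(.566,.3125,.12,-1.77)"
```

```text
clock: 7.12
position: [0.5679, 0.3096, 0.1479]
ee_rot: [2.426, 1.995, 0.001]
force: [0.3, 0.9, -1.4]
width: 0.299
gripper_force: 20.0
at [0.5679 0.3096 0.1479] t 7.12 w 2.74 gf 19.990404546260834 q1,q7 [-0.9  -0.49]
-> shift [ 0.24 -0.24  2.79] turn [ 0.  -0.   0.3]
```

```bash

python3 -m creep '2 0 0 1.2 0 0 0;2 0 0 2.2 0 0 0;2 0 0 2.5 0 0 0;2 0 0 2.5 0 0 0;2 0 0 2.6 0 0 0'|egrep 'pos|force'
python3 -m creep '2 0 0 .1 0 0 0;2 0 0 .1 0 0 0'|egrep 'pos|force'
python3 -m creep '2 0 0 .1 0 0 0;2 0 0 .1 0 0 0'|egrep 'pos|force'
```

```text
position: [0.5678, 0.3099, 0.1217]
force: [-0.3, -0.3, -0.5]
gripper_force: 20.0
position: [0.5675, 0.3098, 0.1204]
force: [-0.1, 0.1, -1.4]
gripper_force: 20.0
position: [0.5679, 0.3098, 0.12]
force: [-0.8, -0.9, 5.5]
gripper_force: 20.0
```

Contact came at TCP 0.120, as expected. I release, rise, and turn for the can.

```bash

python3 -m creep '5.5 0 0 0 0 0 0;5.5 0 0 0 0 0 0;5.5 0 0 0 0 0 0'|egrep 'pos|force|width'
python3 -m creep '6 0 0 -4 0 0 0;6 0 0 -10 0 0 0;6 0 0 -16 0 0 0;6 0 0 -16 0 0 0'|egrep pos
python3 -c "
from h import *
go(.545,-.1096,.28,-.98)"
```

```text
position: [0.5674, 0.3097, 0.1192]
force: [-0.2, -0.5, 0.4]
width: 0.572
gripper_force: 0.0
position: [0.57, 0.3103, 0.2847]
at [0.57   0.3103 0.2847] t 9.12 w 5.98 gf 0.0 q1,q7 [-0.94 -0.55]
-> shift [-41.68   5.66   0.25] turn [  0.5  -0.2 -45. ]
```

```bash

python3 -m creep '7 -41.7 5.7 0 0 0 -9;7 -41.7 5.7 0 0 0 -18;7 -41.7 5.7 0 0 0 -27;7 -41.7 5.7 0 0 0 -36;7 -41.7 5.7 0 0 0 -45'|egrep pos
python3 -c "
from h import *
go(.545,-.1096,.28,-.98)"
```

```text
position: [0.5485, -0.004, 0.2785]
at [ 0.5485 -0.004   0.2785] t 9.75 w 7.04 gf 0.0 q1,q7 [-0.45  0.66]
-> shift [-8.54 -6.22 -0.15] turn [-0.  -0.   0.3]
```

```bash

python3 -m creep '6 -8.5 -6.2 0 0 0 0;6 -8.5 -6.2 0 0 0 0;6 -8.5 -6.2 3 0 0 0;6 -8.5 -6.2 7 0 0 0;6 -8.5 -6.2 7 0 0 0'|egrep pos
python3 -c "
from h import *
im,c=grab('wrist','w4.png')
go(.545,-.1096,.113,-.98)"
```

```text
position: [0.5428, -0.1069, 0.2063]
at [ 0.5442 -0.1072  0.2084] t 10.43 w 5.99 gf 0.0 q1,q7 [-0.26  0.9 ]
-> shift [-0.26 -0.04  9.53] turn [-0.2 -0.1  0. ]
```

View pics/w4.png

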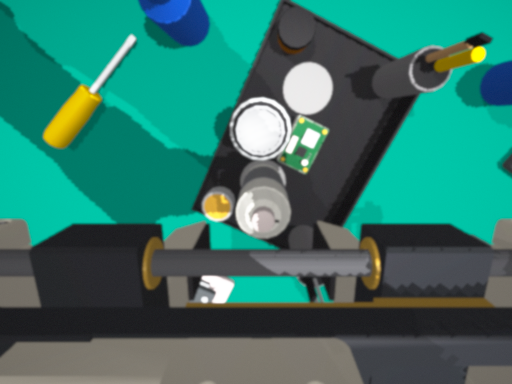

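The freed pad shows at (308,88), the board at (304,145), and the can (264,210) is centred between the fingers. I descend.

```bash

python3 -m creep '6 -.3 0 4 0 0 0;6 -.3 0 7 0 0 0;6 -.3 0 9.4 0 0 0;6 -.3 0 9.5 0 0 0;6 -.3 0 9.5 0 0 0'|egrep 'pos|force'
python3 -m creep '3.5 0 0 0 0 0 0;3.5 0 0 0 0 0 0;3.5 0 0 0 0 0 0;3.5 0 0 0 0 0 0;3.5 0 0 0 0 0 0' 25
python3 -m creep '3.5 0 0 -2 0 0 0;3.5 0 0 -6 0 0 0;3.5 0 0 -12 0 0 0;3.5 0 0 -18 0 0 0;3.5 0 0 -19 0 0 0' 
python3 -c "
from h import *
go(.416,.3074,.30,-.98)"
```

```text
position: [0.548, -0.11, 0.1159]
force: [0.3, -0.7, 0.2]
gripper_force: 0.0
clock: 11.68
position: [0.5475, -0.1101, 0.1152]
ee_rot: [1.477, 2.771, 0.001]
force: [-1.8, 0.4, 7.3]
width: 0.488
gripper_force: 25.0
clock: 12.3
position: [0.5485, -0.1106, 0.3086]
ee_rot: [1.475, 2.767, 0.005]
force: [0.4, -0.1, -1.4]
width: 0.482
gripper_force: 25.0
at [ 0.5485 -0.1106  0.3086] t 12.3 w 4.43 gf 24.971362352371216 q1,q7 [-0.29  0.86]
-> shift [42.09 12.29  0.76] turn [0.3 0.2 0. ]
```

```bash

python3 -m creep '3.5 5 1.4 0 0 0 0;3.5 10.5 3 0 0 0 0;3.5 16.5 4.8 0 0 0 0;3.5 22 6.5 0 0 0 0;3.5 28 8.2 0 0 0 0' >/dev/null
python3 -m creep '3.5 5 1.4 0 0 0 0;3.5 9 2.5 0 0 0 0;3.5 12.5 3.6 0 0 0 0;3.5 14 4 3 0 0 0;3.5 14 4 8 0 0 0' >/dev/null
python3 -m creep '3.5 0 0 4 0 0 0;3.5 0 0 7 0 0 0;3.5 0 0 7 0 0 0'
python3 -c "
from h import *
go(.416,.3074,.112,-.98)"
```

```text
clock: 13.92
position: [0.4123, 0.3054, 0.1519]
ee_rot: [-1.477, -2.771, 0.009]
force: [-0.4, -0.5, -1.1]
width: 0.488
gripper_force: 25.0
at [0.4123 0.3054 0.1519] t 13.93 w 4.48 gf 24.9715456366539 q1,q7 [-0.92 -0.04]
-> shift [-0.03  0.45  3.98] turn [-0.3  0.1  0. ]
```

```bash

python3 -m creep '3.5 0 .4 1.5 0 0 0;3.5 0 .4 2.6 0 0 0;3.5 0 .4 3.4 0 0 0;3.5 0 .4 3.6 0 0 0;3.5 0 .4 3.7 0 0 0'|egrep 'pos|force'
python3 -m creep '3.5 0 0 .1 0 0 0;3.5 0 0 .1 0 0 0'|egrep 'pos|force'
python3 -m creep '3.5 0 0 .1 0 0 0;3.5 0 0 .1 0 0 0'|egrep 'pos|force'
python3 -m creep '3.5 0 0 .1 0 0 0;3.5 0 0 .1 0 0 0'|egrep 'pos|force'
```

```text
position: [0.4175, 0.3091, 0.1175]
force: [1.1, 0.6, -0.6]
gripper_force: 25.0
position: [0.4174, 0.3092, 0.1165]
force: [0.2, 0.3, -0.7]
gripper_force: 25.0
position: [0.4174, 0.3091, 0.1154]
force: [0.4, -0.8, -1.2]
gripper_force: 25.0
position: [0.4173, 0.3091, 0.1143]
force: [-0.3, -0.4, -0.7]
gripper_force: 25.0
```

```bash

python3 -m creep '3.5 0 0 .1 0 0 0;3.5 0 0 .1 0 0 0'|egrep 'pos|force'
python3 -m creep '3.5 0 0 .1 0 0 0;3.5 0 0 .1 0 0 0'|egrep 'pos|force'
python3 -m creep '3.5 0 0 .05 0 0 0;3.5 0 0 .05 0 0 0'|egrep 'pos|force'
```

```text
position: [0.4173, 0.309, 0.1133]
force: [0.9, -0.7, -1.1]
gripper_force: 25.0
position: [0.4174, 0.3091, 0.1123]
force: [-0.4, 0.5, -1.7]
gripper_force: 25.0
position: [0.4174, 0.3091, 0.1122]
force: [-1.3, -1.7, 4.9]
gripper_force: 25.0
```

Contact at 0.112, as predicted. Release, rise, and go for the pump bottle at yaw 0.14.

```bash

python3 -m creep '6.5 0 0 0 0 0 0;6.5 0 0 0 0 0 0;6.5 0 0 0 0 0 0'|egrep 'force|width'
python3 -m creep '6.5 0 0 -4 0 0 0;6.5 0 0 -10 0 0 0;6.5 0 0 -16 0 0 0;6.5 0 0 -17 0 0 0'|egrep pos
python3 -c "
from h import *
go(.5105,-.0567,.28,.14)"
```

```text
force: [0.6, -1.1, -0.2]
width: 0.701
gripper_force: 0.0
position: [0.419, 0.3102, 0.286]
at [0.419  0.3102 0.286 ] t 16.93 w 6.49 gf 0.0 q1,q7 [-0.96 -0.08]
-> shift [-35.56 -12.85   0.46] turn [  0.4   0.2 -64.2]
```

```bash

python3 -m creep '7 -35.6 -12.9 0.5 0 0 -10;7 -35.6 -12.9 0.5 0 0 -20;7 -35.6 -12.9 .5 0 0 -30;7 -35.6 -12.9 .5 0 0 -40;7 -35.6 -12.9 .5 0 0 -50'|egrep pos
python3 -c "
from h import *
go(.5105,-.0567,.24,.14)"
```

```text
position: [0.4859, 0.0359, 0.2773]
at [0.4859 0.0359 0.2773] t 17.55 w 6.98 gf 0.0 q1,q7 [-0.47  1.31]
-> shift [-3.89 -8.76  3.73] turn [ -0.   -0.1 -17.1]
```

```bash

python3 -m creep '7 -3.9 -8.8 3.7 0 0 -9;7 -3.9 -8.8 3.7 0 0 -17.1;7 -3.9 -8.8 3.7 0 0 -17.1;7 -3.9 -8.8 3.7 0 0 -17.1'|egrep pos
python3 -c "
from h import *
im,c=grab('wrist','w5.png')
go(.5105,-.0567,.111,.14)"
```

```text
position: [0.5099, -0.0548, 0.2405]
at [ 0.5101 -0.0543  0.2409] t 18.1 w 7.01 gf 0.0 q1,q7 [-0.28  1.82]
-> shift [-1.000e-02 -2.600e-01  1.299e+01] turn [ 0.  -0.  -0.3]
```

View pics/w5.png

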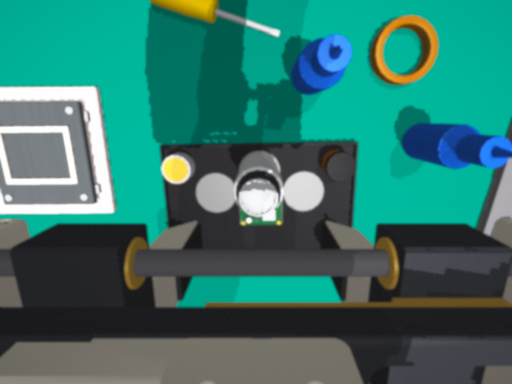

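Both freed pads are visible at (216,193) and (304,190), and the pump bottle (260,190) is centred. I measure the pads, then grip.

```bash
python3 - <<'E'
from m import *
im,c=load('w5.png')
for b in ((194,168,238,218),(282,165,328,214)):
    k=blob(im,(0,0,110),(180,60,255),b); e=cv2.fitEllipse(k); p=onz(c,*e[0],.006); print(e,p)
E
python3 -m creep '6.5 0 -.25 6 0 0 0;6.5 0 -.25 10 0 0 0;6.5 0 -.25 12.8 0 0 0;6.5 0 -.25 13 0 0 0;6.5 0 -.25 13 0 0 0'|egrep 'pos|force'
python3 -m creep '3.8 0 0 0 0 0 0;3.8 0 0 0 0 0 0;3.8 0 0 0 0 0 0;3.8 0 0 0 0 0 0;3.8 0 0 0 0 0 0' 25
python3 -m creep '3.8 0 0 -2 0 0 0;3.8 0 0 -6 0 0 0;3.8 0 0 -12 0 0 0;3.8 0 0 -18 0 0 0;3.8 0 0 -19 0 0 0' 
python3 -c "
from h import *
go(.491,.310,.30,.14)"
```

```text
((216.88511657714844, 192.08261108398438), (39.27577590942383, 43.167537689208984), 85.5510025024414) [ 0.5445 -0.1093  0.006 ]
((302.4176330566406, 190.9755401611328), (39.7650146484375, 43.35258865356445), 72.1236343383789) [0.528  0.0034 0.006 ]
position: [0.5113, -0.0572, 0.1121]
force: [-0.0, 0.2, 0.1]
gripper_force: 0.0
clock: 19.35
position: [0.5113, -0.0578, 0.112]
ee_rot: [-0.213, 3.133, 0.001]
force: [-0.5, 1.5, 6.9]
width: 0.519
gripper_force: 25.0
clock: 19.98
position: [0.5123, -0.0585, 0.3052]
ee_rot: [-0.212, 3.127, 0.0]
force: [0.4, 1.3, -1.6]
width: 0.517
gripper_force: 25.0
at [ 0.5123 -0.0585  0.3052] t 19.98 w 4.74 gf 24.995921552181244 q1,q7 [-0.3   1.81]
-> shift [-2.85 36.8   0.53] turn [-0.   0.4 -0.3]
```

```bash

python3 -m creep '3.8 -.4 5 0 0 0 0;3.8 -.8 10.5 0 0 0 0;3.8 -1.3 16.5 0 0 0 0;3.8 -1.7 22 0 0 0 0;3.8 -2.2 28 0 0 0 0' >/dev/null
python3 -m creep '3.8 -.3 5 0 0 0 0;3.8 -.6 8.8 0 0 0 0;3.8 -.6 8.8 3 0 0 0;3.8 -.6 8.8 8 0 0 0;3.8 -.6 8.8 12 0 0 0' >/dev/null
python3 -m creep '3.8 0 0 3 0 0 0;3.8 0 0 3.5 0 0 0;3.8 0 0 3.5 0 0 0'
python3 -c "
from h import *
go(.491,.310,.109,.14)"
```

```text
clock: 21.6
position: [0.4887, 0.3103, 0.1462]
ee_rot: [0.212, -3.134, 0.0]
force: [0.7, -0.1, -1.1]
width: 0.513
gripper_force: 25.0
at [0.4887 0.3103 0.1462] t 21.6 w 4.71 gf 24.996186196804047 q1,q7 [-0.77  1.13]
-> shift [-0.23 -0.06  3.72] turn [-0.  -0.  -0.3]
```

```bash

python3 -m creep '3.8 -.2 0 1.5 0 0 0;3.8 -.2 0 2.6 0 0 0;3.8 -.2 0 3.2 0 0 0;3.8 -.2 0 3.4 0 0 0;3.8 -.2 0 3.4 0 0 0'|egrep 'pos|force'
python3 -m creep '3.8 0 0 .1 0 0 0;3.8 0 0 .1 0 0 0'|egrep 'pos|force'
python3 -m creep '3.8 0 0 .1 0 0 0;3.8 0 0 .1 0 0 0'|egrep 'pos|force'
python3 -m creep '3.8 0 0 .1 0 0 0;3.8 0 0 .1 0 0 0'|egrep 'pos|force'
```

```text
position: [0.4907, 0.3107, 0.1122]
force: [-0.1, -0.2, -1.5]
gripper_force: 25.0
position: [0.4907, 0.3108, 0.1114]
force: [0.1, 1.0, -0.8]
gripper_force: 25.0
position: [0.4906, 0.3107, 0.1101]
force: [-0.4, 0.2, -1.6]
gripper_force: 25.0
position: [0.4907, 0.3107, 0.1091]
force: [-0.5, -0.4, -1.0]
gripper_force: 25.0
```

```bash

python3 -m creep '3.8 0 0 .08 0 0 0;3.8 0 0 .08 0 0 0'|egrep 'pos|force'
python3 -m creep '3.8 0 0 .05 0 0 0;3.8 0 0 .05 0 0 0'|egrep 'pos|force'
```

```text
position: [0.4909, 0.3108, 0.109]
force: [-1.4, 0.1, 5.7]
gripper_force: 25.0
position: [0.491, 0.3109, 0.109]
force: [-2.3, -1.3, 12.1]
gripper_force: 25.0
```

```bash

python3 -m creep '6.5 0 0 -.1 0 0 0;6.5 0 0 -.1 0 0 0;6.5 0 0 -.1 0 0 0'|egrep 'force|width'
python3 -m creep '6.5 0 0 -4 0 0 0;6.5 0 0 -10 0 0 0;8 0 0 -14 0 0 0;8 0 0 -14 0 0 0'|egrep pos
python3 -c "
from h import *
im,c=grab('wrist','w6.png')
go(.55,-.05,.25,.14)"
```

```text
force: [0.1, -0.1, 0.1]
width: 0.703
gripper_force: 0.0
position: [0.4922, 0.3117, 0.2523]
at [0.4912 0.3111 0.25  ] t 24.4 w 7.93 gf 0.0 q1,q7 [-0.78  1.12]
-> shift [ -0.95 -36.57  -0.05] turn [ 0.1  0.1 -0.3]
```

View pics/w6.png

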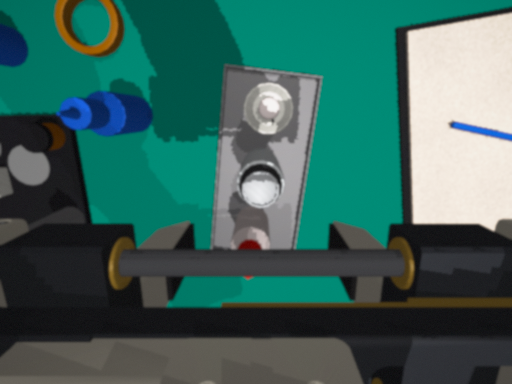

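All three stand upright in the tray: can (267,107), pump bottle (261,185), squeeze bottle (250,242). Next I measure the board from two wrist positions.

```bash

python3 -m creep '8.5 -1 -36.6 0 0 0 0;8.5 -1 -36.6 0 0 0 0;8.5 -1 -36.6 0 0 0 0;8.5 -1 -36.6 0 0 0 0;8.5 -1 -36.6 0 0 0 0'|egrep pos
python3 -m creep '8.5 0 -8 0 0 0 0;8.5 0 -8 0 0 0 0;8.5 0 -8 0 0 0 0'|egrep pos
python3 -c "
from h import *
grab('wrist','w7.png')"
python3 -m creep '8.5 4 0 0 0 0 0;8.5 8 0 0 0 0 0;8.5 8 0 0 0 0 0;8.5 8 0 0 0 0 0'|egrep pos
python3 - <<'E'
from m import *
A=[]
grab('wrist','w8.png')
for f in ('w7.png','w8.png'):
    im,c=load(f); k=blob(im,(45,120,60),(72,255,255),(180,100,340,300)); 
    e=cv2.minAreaRect(k); q=cv2.boxPoints(e); A.append((c,e,q)); print(e)
    w=np.array([onz(c,*x,.0295) for x in q]); d1,d2=w[1]-w[0],w[2]-w[1]; print(w.mean(0),np.linalg.norm(d1),np.linalg.norm(d2),d1,d2)
print(cross(ray(A[0][0],*A[0][1][0]),ray(A[1][0],*A[1][1][0])))
a=cv2.imread('pics/w7.png')[120:260,160:360];b=cv2.imread('pics/w8.png')[160:300,160:360]
cv2.imwrite('pics/c7.png',cv2.resize(np.vstack([a,b]),None,fx=2,fy=2,interpolation=cv2.INTER_CUBIC))
go(.55,-.05,.25,.14)
E
```

```text
position: [0.5405, 0.0004, 0.2473]
position: [0.5514, -0.0778, 0.2475]
position: [0.4735, -0.0858, 0.2489]
((278.9615173339844, 186.8076934814453), (37.99696350097656, 19.137157440185547), 33.690067291259766)
[ 0.5643 -0.0529  0.0295] 0.024304476074206233 0.04860367992037866 [-0.0219  0.0105  0.    ] [0.0215 0.0436 0.    ]
((293.0193786621094, 234.13262939453125), (21.332542419433594, 10.257458686828613), 48.012786865234375)
[ 0.5486 -0.0321  0.0295] 0.013802697155780447 0.029925557632790513 [-0.0109  0.0084  0.    ] [0.0197 0.0226 0.    ]
(array([ 0.5648, -0.0389,  0.0024]), np.float64(0.025535030922048667))
at [ 0.4738 -0.0861  0.2489] t 26.0 w 8.49 gf 0.0 q1,q7 [-0.21  1.86]
-> shift [-8.04  2.52 -0.11] turn [ 0.   0.  -0.1]
```

View pics/c7.png

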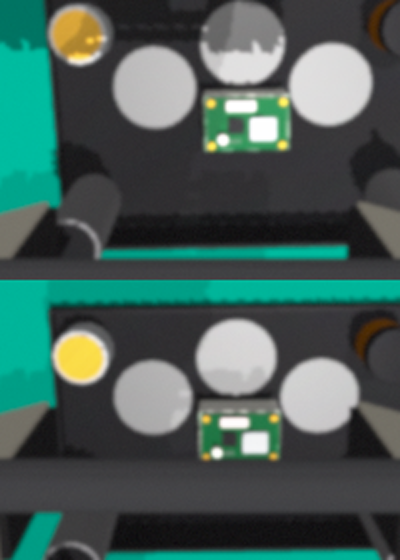

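The board's top corners are at (204,94), (290,95), (289,152), (205,151) in the first crop and (200,409), (281,411) in the second.

```bash
python3 - <<'E'
from m import *
(a,ca),(b,cb)=load('w7.png'),load('w8.png')
P=lambda x,y:(160+x/2,120+y/2); Q=lambda x,y:(160+x/2,160+(y-280)/2)
print(cross(ray(ca,*P(204,94)),ray(cb,*Q(200,409))),cross(ray(ca,*P(290,95)),ray(cb,*Q(281,411))))
w=np.array([onz(ca,*P(*p),.028) for p in [(204,94),(290,95),(289,152),(205,151)]]);print(w,w.mean(0),np.linalg.norm(w-np.roll(w,-1,0),axis=1))
for d in (w[1]-w[0],w[2]-w[3]): print('yaw',np.arctan2(-d[0],d[1]))
# pump pad
k=blob(b,(0,0,110),(180,60,255),(257,178,300,207));print(len(k))
e=P(242,44);print('pump pad approx',onz(ca,*e,.006)); print(onz(cb,*Q(236,357),.006))
go(.555,-.053,.12,.13)
E
```

```text
(array([ 0.5424, -0.0775,  0.0256]), np.float64(0.00025281729579063424)) (array([ 0.5356, -0.0242,  0.0279]), np.float64(0.00014377704071003882))
[[ 0.542  -0.0777  0.028 ]
 [ 0.5356 -0.0243  0.028 ]
 [ 0.5721 -0.0186  0.028 ]
 [ 0.5785 -0.0722  0.028 ]] [ 0.5571 -0.0482  0.028 ] [0.0538 0.037  0.0539 0.0369]
yaw 0.11982305398536613
yaw 0.11902989385206893
108
pump pad approx [ 0.51  -0.057  0.006]
[ 0.5089 -0.0571  0.006 ]
at [ 0.4738 -0.0861  0.2489] t 26.0 w 8.49 gf 0.0 q1,q7 [-0.21  1.86]
-> shift [-8.49  2.15 12.89] turn [0.  0.  0.5]
```

```bash
python3 -m creep '7.5 -8 2.5 0 0 0 1;7.5 -8 2.5 0 0 0 1;7.5 -8 2.5 5 0 0 1;7.5 -8 2.5 10 0 0 1;7.5 -8 2.5 10 0 0 1'|egrep 'pos|rot'
python3 -c "
from h import *
go(.55,-.049,.034,.12)"
```

```text
position: [0.5469, -0.051, 0.1456]
ee_rot: [0.187, -3.129, -0.001]
at [ 0.5469 -0.051   0.1456] t 26.62 w 7.48 gf 0.0 q1,q7 [-0.22  1.84]
-> shift [-0.41  0.16 11.15] turn [ 0.  -0.4 -0. ]
```

```bash
python3 -m creep '7.5 0 0 4 0 0 0;7.5 0 0 7 0 0 0;7.5 0 0 7 0 0 0;7.5 0 0 7 0 0 0'|egrep 'pos|force'
python3 -c "
from h import *
go(.55,-.049,.034,.12)"
```

```text
position: [0.5504, -0.0521, 0.0809]
force: [0.3, 0.2, 0.4]
gripper_force: 0.0
at [ 0.5504 -0.0521  0.0809] t 27.12 w 7.5 gf 0.0 q1,q7 [-0.19  1.88]
-> shift [0.01 0.31 4.69] turn [-0.   0.2 -0.1]
```

```bash
python3 -m creep '7.5 0 .3 2 0 0 0;7.5 0 .3 4 0 0 0;7.5 0 .3 4.7 0 0 0;7.5 0 .3 4.7 0 0 0;7.5 0 .3 4.7 0 0 0'|egrep 'pos|force'
python3 -m creep '4.5 0 0 0 0 0 0;4.5 0 0 0 0 0 0;4.5 0 0 0 0 0 0;4.5 0 0 0 0 0 0;4.5 0 0 0 0 0 0' 30
```

```text
position: [0.5492, -0.0493, 0.033]
force: [0.8, 0.1, -0.1]
gripper_force: 0.0
clock: 28.38
position: [0.5485, -0.0492, 0.032]
ee_rot: [-0.185, 3.136, 0.0]
force: [-1.0, -0.1, 5.7]
width: 0.588
gripper_force: 30.0
```

```bash
python3 -m creep '4.5 0 0 -2 0 0 0;4.5 0 0 -6 0 0 0;4.5 0 0 -12 0 0 0;4.5 0 0 -17 0 0 0;4.5 0 0 -18 0 0 0'|egrep 'pos|force|width'
python3 -c "
from h import *
go(.5124,-.326,.20,.13)"
```

```text
position: [0.55, -0.0493, 0.215]
force: [0.3, -0.3, -1.6]
width: 0.589
gripper_force: 30.0
at [ 0.55   -0.0493  0.215 ] t 29.0 w 5.4 gf 29.96675580739975 q1,q7 [-0.25  1.81]
-> shift [  6.99 -27.03   1.47] turn [-0.   0.3 -0.7]
```

```bash
python3 -m creep '4.5 1.2 -5 0 0 0 0;4.5 2.7 -10.5 0 0 0 0;4.5 4.2 -16.5 0 0 0 0;4.5 5.8 -22 0 0 0 0;4.5 6.8 -26 0 0 0 0'|egrep 'pos|force|width'
python3 -m creep '4.5 .2 -1 4 0 0 -.7;4.5 .2 -1 8 0 0 -.7;4.5 .2 -1 8 0 0 -.7;4.5 .2 -1 8 0 0 -.7'|egrep 'pos|force|width'
python3 -c "
from h import *
go(.5124,-.326,.056,.13)"
```

```text
position: [0.5096, -0.318, 0.2103]
force: [0.6, 0.8, -1.6]
width: 0.585
gripper_force: 30.0
position: [0.5109, -0.3256, 0.1324]
force: [0.3, 0.2, 0.1]
width: 0.59
gripper_force: 30.0
at [ 0.5109 -0.3256  0.1324] t 30.12 w 5.41 gf 29.966652989387512 q1,q7 [0.24 2.39]
-> shift [-0.14 -0.06  7.64] turn [-0. -0.  0.]
```

```bash
python3 -m creep '4.5 -.1 0 3 0 0 0;4.5 -.1 0 5.5 0 0 0;4.5 -.1 0 6.8 0 0 0;4.5 -.1 0 7 0 0 0;4.5 -.1 0 7.1 0 0 0'|egrep 'pos|force|width'
python3 -c "
from h import *
im,c=grab('wrist','w9.png');cv2.imwrite('pics/c9.png',cv2.resize(im[130:300,120:400,::-1],None,fx=2.5,fy=2.5))
go(.5124,-.326,.056,.13)"
```

```text
position: [0.5124, -0.3259, 0.0619]
force: [-0.2, -0.3, -1.1]
width: 0.587
gripper_force: 30.0
at [ 0.5123 -0.3258  0.0618] t 30.8 w 5.35 gf 29.96681660413742 q1,q7 [0.26 2.43]
-> shift [-0.01 -0.02  0.58] turn [-0.1  0.1  0. ]
```

View pics/c9.png

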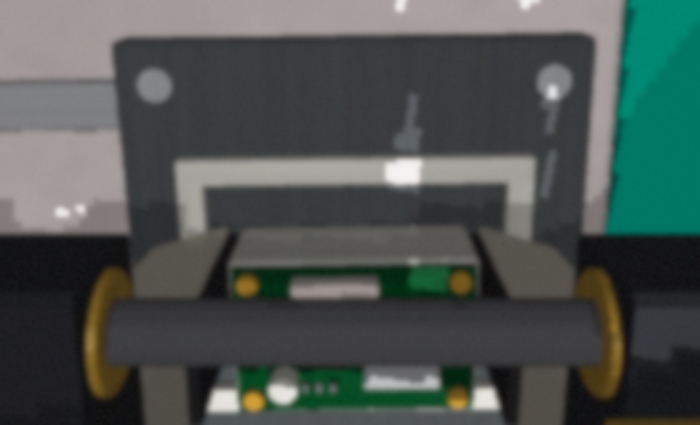

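The board is centred between the side strips (203 to 508, board 232 to 478). I lower slowly to contact.

```bash
for i in 1; do python3 -m creep '4.5 0 0 .2 0 0 0;4.5 0 0 .3 0 0 0;4.5 0 0 .4 0 0 0;4.5 0 0 .4 0 0 0'|egrep 'pos|force'; done
python3 -m creep '4.5 0 0 .1 0 0 0;4.5 0 0 .1 0 0 0'|egrep 'pos|force'
python3 -m creep '4.5 0 0 .1 0 0 0;4.5 0 0 .1 0 0 0'|egrep 'pos|force'
```

```text
position: [0.5116, -0.3254, 0.0568]
force: [-0.2, -0.5, -1.2]
gripper_force: 30.0
position: [0.5117, -0.3255, 0.0561]
force: [-1.3, 0.9, 2.5]
gripper_force: 30.0
position: [0.5117, -0.3255, 0.056]
force: [-4.6, 3.5, 14.8]
gripper_force: 30.0
```

```bash
python3 -m creep '6.5 0 0 -.08 0 0 0;6.5 0 0 -.08 0 0 0;6.5 0 0 -.08 0 0 0;6.5 0 0 -.08 0 0 0'|egrep 'pos|force|width'
python3 -m creep '6.5 0 0 -3 0 0 0;6.5 0 0 -8 0 0 0;6.5 0 0 -14 0 0 0;6.5 0 0 -20 0 0 0;6.5 0 0 -20 0 0 0'|egrep 'pos|force'
python3 - <<'E'
from m import *
im,c=grab('wrist','w10.png');cv2.imwrite('pics/c10.png',cv2.resize(im[60:230,150:360,::-1],None,fx=3,fy=3,interpolation=cv2.INTER_CUBIC))
go(.491,.311,.25,.14)
E
```

```text
position: [0.5116, -0.3254, 0.0554]
force: [0.5, 0.0, -0.0]
width: 0.708
gripper_force: 0.0
position: [0.5137, -0.3272, 0.2608]
force: [0.6, 0.2, -0.4]
gripper_force: 0.0
at [ 0.5126 -0.3261  0.2578] t 32.98 w 6.51 gf 0.0 q1,q7 [0.2  2.34]
-> shift [-6.13 63.45  0.66] turn [-0.1  0.2 -0.6]
```

View pics/c10.png

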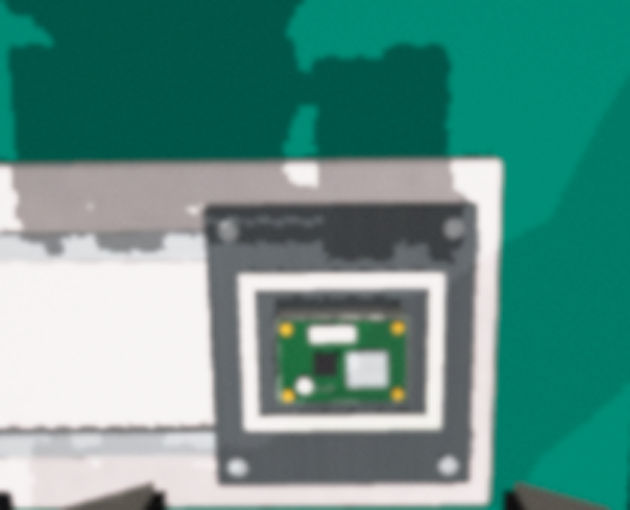

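The board sits inside the frame (board centre 341,358; frame inside centre 342,351 in the crop). I check its centring and go to the tray.

```bash
python3 - <<'E'
from m import *
im,c=load('w10.png');P=lambda x,y:(150+x/3,60+y/3)
print(onz(c,*P(341,359),.053),onz(c,*P(342,351),.032))
E
python3 -m creep '6.5 -6.1 63.4 0.5 0 0 -.6;6.5 -6.1 63.4 0.5 0 0 -.6;6.5 -6.1 63.4 0.5 0 0 -.6;6.5 -6.1 63.4 0.5 0 0 -.6;6.5 -6.1 63.4 0.5 0 0 -.6'|egrep pos
python3 -m creep '6.5 -3.1 33 0 0 0 0;6.5 -3.1 33 0 0 0 0;6.5 -3.1 33 0 0 0 0;6.5 -3.1 33 0 0 0 0;6.5 -3.1 33 0 0 0 0'|egrep pos
python3 -c "
from h import *
go(.491,.311,.25,.137)"
```

```text
[ 0.5197 -0.3242  0.053 ] [ 0.5207 -0.3235  0.032 ]
position: [0.4997, -0.011, 0.2517]
position: [0.4851, 0.3006, 0.2515]
at [0.4851 0.3006 0.2515] t 34.23 w 6.51 gf 0.0 q1,q7 [-0.75  1.11]
-> shift [-0.73  0.95  0.14] turn [-0.1 -0.1  0.2]
```

Board is centred to about 1 mm. Now re-grasp the pump bottle.

```bash

python3 -m creep '6.5 -.3 .5 2 0 0 0;6.5 -.3 .5 5 0 0 0;6.5 -.3 .5 5 0 0 0;6.5 -.3 .5 5 0 0 0'|egrep pos
python3 -c "
from h import *
go(.491,.311,.109,.137)"
```

```text
position: [0.4885, 0.3042, 0.2033]
at [0.4885 0.3042 0.2033] t 34.73 w 6.53 gf 0.0 q1,q7 [-0.74  1.12]
-> shift [-0.35  0.64  9.43] turn [-0.  -0.   0.2]
```

```bash

python3 -m creep '6.5 -.3 .6 0 0 0 0;6.5 -.3 .6 5 0 0 0;6.5 -.3 .6 8 0 0 0;6.5 -.3 .6 9.4 0 0 0;6.5 -.3 .6 9.4 0 0 0'|egrep 'pos|force'
python3 -m creep '3.8 0 0 0 0 0 0;3.8 0 0 0 0 0 0;3.8 0 0 0 0 0 0;3.8 0 0 0 0 0 0;3.8 0 0 0 0 0 0' 25|egrep 'pos|force|width'
python3 -m creep '3.8 0 0 -2 0 0 0;3.8 0 0 -6 0 0 0;3.8 0 0 -12 0 0 0;3.8 0 0 -18 0 0 0;3.8 0 0 -19 0 0 0'|egrep 'pos|force|width' 
python3 -c "
from h import *
go(.511,-.0575,.30,.137)"
```

```text
position: [0.4908, 0.311, 0.1093]
force: [-0.6, 0.8, 0.3]
gripper_force: 0.0
position: [0.4913, 0.3112, 0.1104]
force: [0.0, 0.2, 6.8]
width: 0.517
gripper_force: 25.0
position: [0.4922, 0.3117, 0.304]
force: [0.0, -0.2, -1.8]
width: 0.518
gripper_force: 25.0
at [0.4922 0.3117 0.304 ] t 36.6 w 4.76 gf 24.999298453330994 q1,q7 [-0.76  1.1 ]
-> shift [  3.31 -36.82   0.23] turn [0.2 0.4 0.2]
```

```bash

python3 -m creep '3.8 .4 -5 0 0 0 0;3.8 .9 -10.5 0 0 0 0;3.8 1.4 -16.5 0 0 0 0;3.8 2 -22 0 0 0 0;3.8 2.5 -28 0 0 0 0' >/dev/null
python3 -m creep '3.8 .4 -5 0 0 0 0;3.8 .8 -8.8 0 0 0 0;3.8 .8 -8.8 3 0 0 0;3.8 .8 -8.8 8 0 0 0;3.8 .8 -8.8 12 0 0 0' >/dev/null
python3 -m creep '3.8 0 0 2 0 0 0;3.8 0 0 3 0 0 0;3.8 0 0 3 0 0 0'|grep pos
python3 -c "
from h import *
go(.511,-.0575,.1134,.137)"
```

```text
position: [0.5091, -0.0582, 0.1487]
at [ 0.5091 -0.0582  0.1487] t 38.23 w 4.78 gf 24.999299347400665 q1,q7 [-0.22  1.87]
-> shift [-0.2   0.05  3.53] turn [ 0.  -0.1  0.2]
```

```bash

python3 -m creep '3.8 -.2 0 1.5 0 0 0;3.8 -.2 0 2.6 0 0 0;3.8 -.2 0 3.2 0 0 0;3.8 -.2 0 3.3 0 0 0;3.8 -.2 0 3.4 0 0 0'|egrep 'pos|force: \['
for i in 1; do python3 -m creep '3.8 0 0 .1 0 0 0;3.8 0 0 .1 0 0 0'|egrep 'pos|force: \['
python3 -m creep '3.8 0 0 .1 0 0 0;3.8 0 0 .1 0 0 0'|egrep 'pos|force: \['; done
```

```text
position: [0.5117, -0.058, 0.1153]
force: [0.3, 0.5, -0.8]
position: [0.5116, -0.0579, 0.1143]
force: [0.1, -0.7, -2.1]
position: [0.5117, -0.058, 0.1134]
force: [-0.9, -0.4, 1.3]
```

```bash

python3 -m creep '3.8 0 0 .04 0 0 0;3.8 0 0 .04 0 0 0'|egrep 'pos|force: \['
python3 -m creep '6.5 0 0 0 0 0 0;6.5 0 0 0 0 0 0;6.5 0 0 0 0 0 0'|egrep 'force|width'
python3 -m creep '6.5 0 0 -4 0 0 0;6.5 0 0 -10 0 0 0;6.5 0 0 -16 0 0 0;6.5 0 0 -17 0 0 0'|egrep pos
python3 -c "
from h import *
go(.4174,.3091,.28,-.98)"
```

```text
position: [0.5119, -0.058, 0.1134]
force: [-2.2, -0.4, 7.9]
force: [-0.4, 0.2, 0.5]
width: 0.705
gripper_force: 0.0
position: [0.5134, -0.0583, 0.2868]
at [ 0.5134 -0.0583  0.2868] t 40.48 w 6.5 gf 0.0 q1,q7 [-0.27  1.81]
-> shift [ 4.37 37.72  0.63] turn [ 0.2  0.4 64.2]
```

```bash

python3 -m creep '6.5 4.4 37.7 .5 0 0 10;6.5 4.4 37.7 .5 0 0 20;6.5 4.4 37.7 .5 0 0 30;6.5 4.4 37.7 .5 0 0 40;6.5 4.4 37.7 .5 0 0 50'|egrep pos
python3 -c "
from h import *
go(.4174,.3091,.24,-.98)"
```

```text
position: [0.4435, 0.2043, 0.2784]
at [0.4435 0.2043 0.2784] t 41.1 w 6.5 gf 0.0 q1,q7 [-0.76  0.43]
-> shift [8.49 6.68 3.84] turn [-0.1 -0.  18.3]
```

```bash

python3 -m creep '6.5 8.5 6.7 0 0 0 9;6.5 8.5 6.7 2 0 0 18.3;6.5 8.5 6.7 5 0 0 18.3;6.5 8.5 6.7 7 0 0 18.3;6.5 8.5 6.7 7 0 0 18.3'|egrep pos
python3 -c "
from h import *
go(.4174,.3091,.113,-.98)"
```

```text
position: [0.4166, 0.307, 0.2072]
at [0.4166 0.307  0.2072] t 41.73 w 6.46 gf 0.0 q1,q7 [-0.92 -0.05]
-> shift [0.14 0.22 9.42] turn [-0.3  0.   0.3]
```

```bash

python3 -m creep '6.5 .1 .2 4 0 0 0;6.5 .1 .2 7 0 0 0;6.5 .1 .2 9.3 0 0 0;6.5 .1 .2 9.4 0 0 0;6.5 .1 .2 9.4 0 0 0'|egrep 'pos|force'
python3 -m creep '3.5 0 0 0 0 0 0;3.5 0 0 0 0 0 0;3.5 0 0 0 0 0 0;3.5 0 0 0 0 0 0;3.5 0 0 0 0 0 0' 25|egrep 'pos|force|width'
python3 -m creep '3.5 0 0 -2 0 0 0;3.5 0 0 -6 0 0 0;3.5 0 0 -12 0 0 0;3.5 0 0 -18 0 0 0;3.5 0 0 -19 0 0 0'|egrep 'pos|force|width' 
python3 -c "
from h import *
go(.547,-.1099,.30,-.98)"
```

```text
position: [0.4196, 0.3102, 0.1163]
force: [0.3, 0.1, -0.0]
gripper_force: 0.0
position: [0.4192, 0.31, 0.1158]
force: [-1.3, 0.3, 6.2]
width: 0.485
gripper_force: 24.9
position: [0.4204, 0.3108, 0.3093]
force: [-0.4, 0.5, -2.2]
width: 0.485
gripper_force: 24.9
at [0.4204 0.3108 0.3093] t 43.6 w 4.46 gf 24.890286326408386 q1,q7 [-0.94 -0.08]
-> shift [-41.92 -13.14   0.79] turn [ 0.4 -0.1  0.3]
```

```bash

python3 -m creep '3.5 -5 -1.5 0 0 0 0;3.5 -10.5 -3.2 0 0 0 0;3.5 -16.5 -5.1 0 0 0 0;3.5 -22 -6.9 0 0 0 0;3.5 -28 -8.8 0 0 0 0' >/dev/null
python3 -m creep '3.5 -5 -1.5 0 0 0 0;3.5 -10 -3.1 0 0 0 0;3.5 -13.9 -4.3 0 0 0 0;3.5 -13.9 -4.3 0 0 0 0;3.5 -13.9 -4.3 4 0 0 0' >/dev/null
python3 -m creep '3.5 0 0 4 0 0 0;3.5 0 0 8 0 0 0;3.5 0 0 10 0 0 0;3.5 0 0 10 0 0 0'|grep pos
python3 -c "
from h import *
go(.547,-.1099,.1188,-.98)"
```

```text
position: [0.5441, -0.1088, 0.1632]
at [ 0.5441 -0.1088  0.1632] t 45.35 w 4.47 gf 24.889319837093353 q1,q7 [-0.25  0.95]
-> shift [-0.27  0.19  4.44] turn [-0.2 -0.2  0.4]
```

```bash

python3 -m creep '3.5 -.2 .1 1.5 0 0 0;3.5 -.2 .1 3 0 0 0;3.5 -.2 .1 3.9 0 0 0;3.5 -.2 .1 4.1 0 0 0;3.5 -.2 .1 4.2 0 0 0'|egrep 'pos|force: \['
python3 -m creep '3.5 0 0 .1 0 0 0;3.5 0 0 .1 0 0 0'|egrep 'pos|force: \['
python3 -m creep '3.5 0 0 .1 0 0 0;3.5 0 0 .1 0 0 0'|egrep 'pos|force: \['
```

```text
position: [0.5478, -0.1113, 0.1234]
force: [-0.5, -0.1, -0.5]
position: [0.5478, -0.1111, 0.1225]
force: [-0.8, 0.6, -0.6]
position: [0.5477, -0.1111, 0.1213]
force: [0.0, 0.6, -1.4]
```

```bash

python3 -m creep '3.5 0 0 .1 0 0 0;3.5 0 0 .1 0 0 0'|egrep 'pos|force: \['
python3 -m creep '3.5 0 0 .1 0 0 0;3.5 0 0 .1 0 0 0'|egrep 'pos|force: \['
python3 -m creep '3.5 0 0 .05 0 0 0;3.5 0 0 .05 0 0 0'|egrep 'pos|force: \['
```

```text
position: [0.5476, -0.1111, 0.1202]
force: [0.5, -0.6, -1.1]
position: [0.5476, -0.1111, 0.1192]
force: [0.1, -0.3, -2.1]
position: [0.5477, -0.1112, 0.1189]
force: [-0.0, 0.1, 0.8]
```

```bash

python3 -m creep '3.5 0 0 .05 0 0 0;3.5 0 0 .05 0 0 0'|egrep 'pos|force: \['
python3 -m creep '6.2 0 0 0 0 0 0;6.2 0 0 0 0 0 0;6.2 0 0 0 0 0 0'|egrep 'force|width'
python3 -m creep '6.2 0 0 -4 0 0 0;6.2 0 0 -10 0 0 0;6.2 0 0 -16 0 0 0;6.2 0 0 -17 0 0 0'|egrep pos
python3 -c "
from h import *
go(.5676,.3098,.28,-1.77)"
```

```text
position: [0.5479, -0.1115, 0.1188]
force: [-1.8, -0.1, 4.9]
force: [0.4, 0.6, 0.2]
width: 0.675
gripper_force: 0.0
position: [0.5495, -0.1118, 0.2924]
at [ 0.5495 -0.1118  0.2924] t 48.35 w 6.22 gf 0.0 q1,q7 [-0.3   0.88]
-> shift [33.87 25.16  1.25] turn [ 0.4  0.1 45.6]
```

```bash

python3 -m creep '5.5 33.9 25.2 1 0 0 9;5.5 33.9 25.2 1 0 0 18;5.5 33.9 25.2 1 0 0 27;5.5 33.9 25.2 1 0 0 36;5.5 33.9 25.2 1 0 0 45.6'|egrep pos
python3 -c "
from h import *
go(.5676,.3098,.24,-1.77)"
```

```text
position: [0.5605, 0.2029, 0.2799]
at [0.5605 0.2029 0.2799] t 48.98 w 5.53 gf 0.0 q1,q7 [-0.85 -0.41]
-> shift [10.61 -1.48  3.99] turn [-0.   0.  -0.3]
```

```bash

python3 -m creep '5.5 10.6 -1.5 0 0 0 0;5.5 10.6 -1.5 0 0 0 0;5.5 10.6 -1.5 4 0 0 0;5.5 10.6 -1.5 8 0 0 0;5.5 10.6 -1.5 8 0 0 0'|egrep pos
python3 -c "
from h import *
go(.5676,.3098,.12,-1.77)"
```

```text
position: [0.5651, 0.3071, 0.1971]
at [0.5651 0.3071 0.1971] t 49.6 w 5.5 gf 0.0 q1,q7 [-0.93 -0.51]
-> shift [0.36 0.24 7.71] turn [-0.3  0.3 -0. ]
```

```bash

python3 -m creep '5.5 .2 .1 3 0 0 0;5.5 .2 .1 6 0 0 0;5.5 .2 .1 7.5 0 0 0;5.5 .2 .1 7.5 0 0 0;5.5 .2 .1 7.5 0 0 0'|egrep 'pos|force'
python3 -m creep '2 0 0 0 0 0 0;2 0 0 0 0 0 0;2 0 0 0 0 0 0;2 0 0 0 0 0 0;2 0 0 0 0 0 0' 20|egrep 'pos|force|width'
python3 -m creep '2 0 0 -2 0 0 0;2 0 0 -6 0 0 0;2 0 0 -12 0 0 0;2 0 0 -18 0 0 0;2 0 0 -19 0 0 0'|egrep 'pos|force|width' 
python3 -c "
from h import *
go(.529,.0025,.30,-1.77)"
```

```text
position: [0.5697, 0.3099, 0.1274]
force: [0.0, -0.5, 0.3]
gripper_force: 0.0
position: [0.5688, 0.3098, 0.1261]
force: [-1.2, -0.1, 2.2]
width: 0.304
gripper_force: 20.0
position: [0.5707, 0.3098, 0.3204]
force: [0.5, -0.7, -1.8]
width: 0.304
gripper_force: 20.0
at [0.5707 0.3098 0.3204] t 51.48 w 2.79 gf 19.99358206987381 q1,q7 [-0.95 -0.56]
-> shift [-30.95   2.01   1.91] turn [ 0.3 -0.3 -0.1]
```

```bash

python3 -m creep '2 -4 .3 0 0 0 0;2 -9 .6 0 0 0 0;2 -15 1 0 0 0 0;2 -21 1.4 0 0 0 0;2 -26 1.7 0 0 0 0' >/dev/null
python3 -m creep '2 -3 .2 0 0 0 0;2 -4.9 .3 0 0 0 0;2 -4.9 .3 4 0 0 0;2 -4.9 .3 9 0 0 0;2 -4.9 .3 13 0 0 0' >/dev/null
python3 -m creep '2 0 0 1 0 0 0;2 0 0 2 0 0 0;2 0 0 2 0 0 0'|grep pos
python3 -c "
from h import *
go(.529,.0025,.129,-1.77)"
```

```text
position: [0.5276, 0.003, 0.1663]
at [0.5276 0.003  0.1663] t 53.1 w 2.73 gf 19.99376267194748 q1,q7 [-0.56  0.  ]
-> shift [-0.02  0.14  3.73] turn [ 0. -0. -0.]
```

```bash

python3 -m creep '2 0 .1 1.2 0 0 0;2 0 .1 2.4 0 0 0;2 0 .1 3.2 0 0 0;2 0 .1 3.4 0 0 0;2 0 .1 3.5 0 0 0'|egrep 'pos|force: \['
python3 -m creep '2 0 0 .1 0 0 0;2 0 0 .1 0 0 0'|egrep 'pos|force: \['
python3 -m creep '2 0 0 .1 0 0 0;2 0 0 .1 0 0 0'|egrep 'pos|force: \['
```

```text
position: [0.5282, 0.0025, 0.1308]
force: [-1.2, -0.3, -1.5]
position: [0.5282, 0.0026, 0.13]
force: [-0.7, -0.5, -0.5]
position: [0.5283, 0.0026, 0.129]
force: [-0.3, 0.3, 0.0]
```

```bash

python3 -m creep '2 0 0 .05 0 0 0;2 0 0 .05 0 0 0'|egrep 'pos|force: \['
python3 -m creep '5.5 0 0 0 0 0 0;5.5 0 0 0 0 0 0;5.5 0 0 0 0 0 0'|egrep 'force|width'
python3 -m creep '5.5 0 0 -4 0 0 0;5.5 0 0 -10 0 0 0;5.5 0 0 -16 0 0 0;5.5 0 0 -22 0 0 0'|egrep pos
python3 -c "
from h import *
go(.43,.2,.38,-1)"
```

```text
position: [0.5284, 0.0026, 0.129]
force: [-1.1, 0.3, 6.8]
force: [-0.4, 0.4, -0.6]
width: 0.567
gripper_force: 0.0
position: [0.5277, 0.0025, 0.3503]
at [0.5277 0.0025 0.3503] t 55.35 w 5.49 gf 0.0 q1,q7 [-0.67 -0.13]
-> shift [ 17.42 -13.5   -2.97] turn [  0.   -0.  -44.2]
```

```bash

python3 -m creep '5.5 17.4 -13.5 -3 0 0 0;5.5 17.4 -13.5 -3 0 0 0;5.5 17.4 -13.5 -3 0 0 0;5.5 17.4 -13.5 -3 0 0 0;5.5 17.4 -13.5 -3 0 0 0'|egrep pos
python3 - <<'E'
from m import *
a,_=grab('top','t1.png');b,_=grab('scene','s1.png')
A=cv2.resize(a[110:260,190:440],(600,360),interpolation=cv2.INTER_CUBIC)[:,:,::-1]
B=cv2.resize(b[90:240,110:300],None,fx=1.6,fy=1.6)[:,:,::-1]
o=np.zeros((600,600,3),np.uint8);o[:360]=A;o[360:600,:304]=B
cv2.imwrite('pics/end.png',o)
E
```

```text
position: [0.429, 0.2028, 0.3785]
```

View pics/end.png

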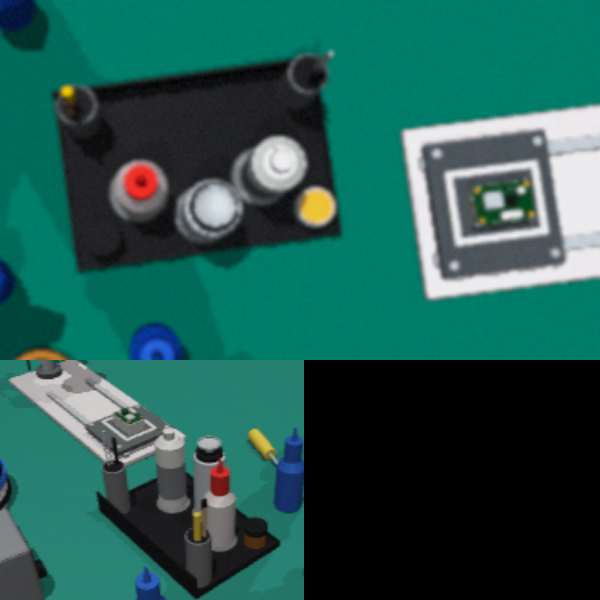

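The containers stand upright on their own pads (top view: red 140,185; pump bottle 213,205; can 280,163), and the board is in the frame (503,203). I hand in.

```bash
python3 -c "
from cell import job
print(job.sign_off())"
```

```text
the job is handed in; nothing more can be done
None
```

The job is handed in at about 55 s on the robot's clock: in the last pictures the board lies inside the carriage's frame and all three containers stand upright on their own pads; the sign-off gave no verdict.

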